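# Find and press the concealed battery-door release of a kitchen scale

## Task

The kitchen scale lies face down for a battery change. With a fingertip and a light touch, feel along the shallow channel in its underside for the hidden release pad, which looks like the rest of the channel, and press it fully in until the battery door springs up; then let go of the pad so that it comes back out. Do not lean hard on the scale, and leave the two spare cells, the salt shaker and the tealight candle standing where they are.

Things in the scene. Friction and masses are not known exactly. Their poses are not given: they have to be found in the camera images.
- scale: Grey kitchen scale lying face down, immovable. Steel platform 226 x 350 x 8 mm below, grey plastic housing 210 (x) x 340 (y) mm. Origin: centre of its underside, on the worktop; z up, x away from the robot at yaw 0 (turned up to 0.4 rad), y left. Its upward face is 36 mm above the origin; on it four rubber feet, 20 mm across, 4 mm high, at x +-91, y +-152 mm.
- channel (a point): Centre of the floor of the straight channel in the scale's upward face, at x -58, y 0, z +34 mm in the scale's frame, same axes. Channel 44 mm wide (x), 146 mm long (y), floor 2 mm below the face and rigid but for the release pad, whose centre lies on the channel's centre line anywhere from y -48 to +48 mm (not told, differs every time).
- release_pad (a joint): How far the release pad is pressed straight down, m: 0 out, 0.006 fully in. Starts to give at about 2 N, fully in at 5 N, springs back. Frees the door at about 0.004. Grey like the channel, 38 (x) x 46 (y) mm, in an opening 40 x 48 mm, its face 1 mm below the channel floor, shown only by a thin seam.
- battery_door (a joint): Battery door angle, rad: 0 shut, latched and flush; once freed a spring swings it up to its stop at 0.6, where it stays. Grey, 68 (x) x 98 (y) x 3 mm, in the half of the scale's face away from the channel; hinged at its far edge at x +75 mm in the scale's frame, free edge at x +7 mm, which then stands 38 mm above the face.
- cell_a: Loose spare battery cell standing on end, black and copper, 14 mm across, 50 mm high, left of the scale. Origin at the centre of its underside. Not to be disturbed.
- cell_b: Second loose spare battery cell, alike, standing near the first. Origin at the centre of its underside. Not to be disturbed.
- salt_shaker: Loose salt shaker, 44 mm across, 90 mm high, right of the scale. Origin at the centre of its underside. Not to be disturbed.
- tealight: Loose red tealight candle in a cup, 38 mm across, 15 mm high, right of the scale. Origin at the centre of its underside. Not to be disturbed.

How it is judged:
By the outcome, as a careful person would: the job done as asked, in the order asked, and still so for the second after the job is handed in, with the robot touching nothing.
It also fails if it takes over 64 s, if anything falls off the work surface, if the arm or the gripper's body presses on something with over 40 N, if the wrist force passes 120 N, or if a joint passes its speed limit or range.

## Robot

A 6-joint arm with a two-finger parallel gripper is mounted at the origin on a cart in front of the work surface, level with it; the furniture and walls round the work are solid. World frame = base frame: x ahead of the robot, y to its left, z up, the work surface at z = 0. Lengths are in mm, angles in degrees, forces in N, time in s.
With the tool pointing down it reaches from about 300 to 850 mm from the base axis. Payload 4.2 kg.
Tool frame: the origin (TCP) lies at the very end of the fingers, on their centre line; the grasp point (between the pads) lies env.pinch_z behind it (env.pinch_z is the distance from the TCP to the grasp point, in mm); z points along the fingers, y is the line along which they close (so a half turn about z gives the same grasp; the last joint's range is limited). The gripper opens to 91 mm and grips with 3 to 60 N. Pads are 32 mm wide; open, the fingers measure 118 mm over their backs; the gripper's body (76 mm by 178 mm) begins 60 mm behind the grasp point.
Start: joints at [-71.62, 18.312, 89.639, -0, 72.044, -1.146], TCP at [192.192, -541.946, 213.976] pointing down, gripper open.
Joint ranges: [-177.97, 177.97], [-48.28, 115.42], [12.27, 149.76], [-77.06, 257.06], [2.81, 150.46], [-146.56, 146.56]. Speed limits (degrees/s): [147.25, 147.25, 180, 180, 180, 180].

## Interface

Orientations are given as [roll, pitch, yaw] about the fixed x, y, z axes, in that order (R = Rz(yaw) Ry(pitch) Rx(roll)).
In Python, from workcell import state, vision, job_done, env gives the robot as it stands.
- The arm moves only by the tool servo_tool, never from a script. Its argument "rows" is a list of rows, each a list of 5 numbers: the shift along the tool's x, y, z scaled (see below), then the turn about the tool's z scaled (see below), then the opening, from 0 (shut) to 1 (fully open). A call has 1 to 20 rows; each row is the pose to reach, as a shift and turn from the pose commanded when the call began, along the tool's axes at that moment; what a row does not reach only later rows make up. The controller multiplies each number of a shift by 200 mm and each number of a turn by 90 degrees. A row lasts 1/12 s, in which the tool goes at most 41.7 mm and 7.16 degrees, less where a joint would pass 70% of its speed; a pose out of reach is approached as far as the arm can. A call with a number of a shift or a turn outside -1 to 1 is refused whole. A call with a gripper value outside its range is refused whole. The fingers move at their own pace and stop on an object; "force" is the grip in N (left out, the last holds). Time passes only in rows, so rows that repeat a pose let the fingers close. It gives the time, the measured TCP pose, the force, the opening and the grip force at its end, in the units of the state.
- state(): the state, without advancing time (a new reading comes with each control period).
- vision.grab_frame(name): name is "scene" or "top"; returns the picture (384x512x3 uint8, red, green, blue); there is no depth.
- vision.camera_info(name): a dict with "vertical_fov" (degrees; the focal length in pixels is half the picture's height over the tangent of half this angle, whatever the lens; pixels are square), "cx", "cy" (the principal point, pixels), "T" (4x4, takes a point from camera to world coordinates). Camera axes: x right, y up, looking along -z (the intrinsics and any distortion apply to the point x, -y, -z); pixel columns grow to the right and rows downward; lengths in mm; the calibration is good to about 2 mm. A picture is of the moment at which its call begins. camera_info takes no time and is no camera call.
- job_done(): hands the job in; it is judged then, once.
The state is a dict: "time_s": time; "qpos": joint angles; "qvel": joint speeds; "effort": joint torques, N m; "ee_pos": TCP position; "ee_rot": TCP orientation; "force": force on the tool from outside, world axes, zero at the start; "torque": the same for the moment, N m; "gripper_width": finger opening in mm; "gripper_force": force on a finger pad.
Only numpy, scipy, OpenCV 4.12 (cv2) and the standard library are available. Lean on these libraries where they do the work, as an engineer would, in place of code of your own. Each camera call takes 0.05 s, during which the arm holds its last target. There are 200 camera calls.

## Working session

There is one attempt and no reset: what is moved stays moved. The work goes in short steps, Python scripts to look and compute and a tool call to move; the robot and the scene stay as the last step left them, time stands still between calls to the robot, and variables do not carry over. Pictures are saved under pics/ and viewed, at most 10 in all, crops included, and the job is handed in when it is done.

Besides the shell and the picture viewer there is one more tool, called after ">>>" by a JSON object that holds its "name" and its "arguments". servo_tool: Moves the arm, as the interface text tells. Its arguments: {"type":"object","properties":{"rows":{"type":"array"},"force":{"type":"number"}},"required":["rows"]}

```bash
mkdir -p pics
python3 - <<'E'
from workcell import state, vision, env
import cv2
for n in("top","scene"):
    cv2.imwrite(f"pics/{n}0.png",vision.grab_frame(n)[:,:,::-1]); print(n,vision.camera_info(n))
s=state(); print(s, env.pinch_z)
E
```

```text
top {'vertical_fov': 55.604416039086736, 'cx': 257.3356968791387, 'cy': 196.23061693660375, 'T': array([[-1.17780947e-02,  9.96618571e-01, -8.13185077e-02,
         4.54162823e+02],
       [-9.99554544e-01, -9.50440718e-03,  2.82909695e-02,
         1.05662560e+02],
       [ 2.74224214e-02,  8.16154976e-02,  9.96286566e-01,
         8.91272368e+02],
       [ 0.00000000e+00,  0.00000000e+00,  0.00000000e+00,
         1.00000000e+00]])}
scene {'vertical_fov': 44.170371488514306, 'cx': 262.5090898698365, 'cy': 194.009196512336, 'T': array([[-7.47092751e-01,  4.20601361e-01, -5.14729946e-01,
         2.50115687e+01],
       [-6.64326608e-01, -4.45812762e-01,  5.99934279e-01,
         6.44009405e+02],
       [ 2.28599956e-02,  7.90155350e-01,  6.12480158e-01,
         6.24978904e+02],
       [ 0.00000000e+00,  0.00000000e+00,  0.00000000e+00,
         1.00000000e+00]])}
{'time_s': 0.1, 'qpos': array([-7.16202840e+01,  1.83484284e+01,  8.96985567e+01, -1.16084309e-03,
        7.20447324e+01, -1.14811290e+00]), 'qvel': array([-0.01827489, -0.06110121, -0.14273177, -0.07832373, -0.01886335,
        0.05047011]), 'effort': array([ 3.74051924e-04, -4.13333309e+01, -2.32510328e+01,  7.29280966e-02,
        4.21992433e-02, -5.10022744e-05]), 'ee_pos': array([ 192.03445727, -541.50877684,  213.20566981]), 'ee_rot': array([-1.79908279e+02, -7.34231327e-04,  1.95281870e+01]), 'force': array([ 0.09847007, -0.0195472 ,  0.76124699]), 'torque': array([ 0.01108567, -0.02285945, -0.00942689]), 'gripper_force': 0.0, 'gripper_width': 91.39053329122338} 18.8
```

View pics/top0.png

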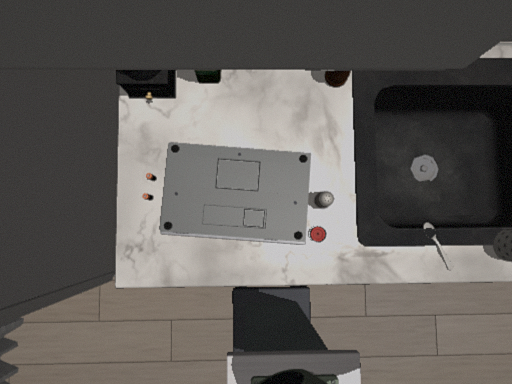

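View pics/scene0.png

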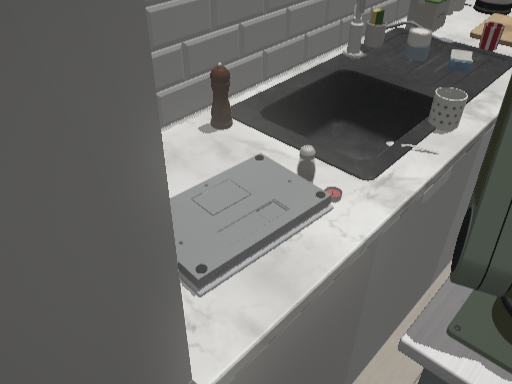

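The top view shows the feet at about (175,149), (303,159), (168,226) and (298,235). The channel spans roughly (203-266, 205-228), with a square seam near (254,217). I'll enlarge that area.

Run:
```python
import cv2,numpy as np
a=cv2.imread("pics/top0.png")[130:255,140:335]
a=cv2.resize(a,None,fx=4,fy=4,interpolation=cv2.INTER_CUBIC)
cv2.imwrite("pics/c1.png",cv2.convertScaleAbs(a,alpha=1.5))
```

```text
(no output)
```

View pics/c1.png

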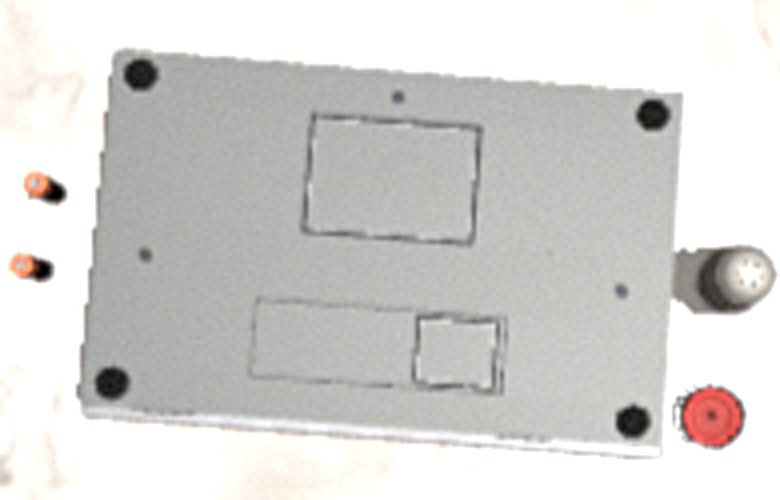

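```bash
cat > h.py <<'E'
import numpy as np
from workcell import state, vision, env
def ray(n,uv,z):
    c=vision.camera_info(n); T=c["T"]; f=192/np.tan(np.radians(c["vertical_fov"]/2))
    d=T[:3,:3]@np.array([(uv[0]-c["cx"])/f,-(uv[1]-c["cy"])/f,-1]); o=T[:3,3]
    return o+d*(z-o[2])/d[2]
E
python3 - <<'E'
from h import *
cr=lambda c:((c[0]+.5)/4-.5+140,(c[1]+.5)/4-.5+130)
F=[(141,74),(653,114),(112,382),(633,421)]
L=np.array([(91,152),(91,-152),(-91,152),(-91,-152)])
W=np.array([ray("top",cr(c),40)[:2] for c in F])
c0=W.mean(0); z=((W-c0)@[1,1j])/1; l=L@[1,1j]
s=(np.conj(l)@z)/(np.conj(l)@l); print("centre",c0,"yaw",np.degrees(np.angle(s)),"scale",abs(s),"res",np.abs(z-s*l))
y=np.angle(s);R=np.array([[np.cos(y),-np.sin(y)],[np.sin(y),np.cos(y)]])
for n,c in dict(pad=(456,352),d1=(313,115),d2=(482,127),d3=(304,232),d4=(473,243),chL=(252,338),chR=(505,355)).items():
    w=ray("top",cr(c),34)[:2]; print(n,w,R.T@(w-c0))
for n,c,h in [("a",(37,184),50),("b",(22,265),50),("salt",(742,272),90),("tea",(712,415),15)]: print(n,ray("top",cr(c),h)[:2])
for y in (-52,0): print("tgt",y,c0+R@np.array([-58,y]))
E
```

```text
centre [535.86405929 131.21467278] yaw -4.924712697557345 scale 0.9980079663809889 res [0.10753051 0.1069268  0.10154834 0.10090885]
pad [473.75212015  90.64097478] [-58.39952799 -45.7560169 ]
d1 [615.27882376 174.05542942] [75.44385815 49.50009609]
d2 [607.37976307  73.69031537] [ 76.18996743 -51.17261421]
d3 [545.45179006 179.55859951] [ 5.40217185 48.98853307]
d4 [538.02428195  79.8787012 ] [  6.55926943 -50.96100985]
chL [483.27665472 210.09800292] [-59.16514106  74.07766855]
chR [471.66870349  61.83625537] [-58.00246458 -74.63325406]
a [572.99066753 331.92114144]
b [526.11104533 339.89789185]
salt [515.02380654 -67.55666398]
tea [434.62661887 -63.28827815]
tgt -52 [473.61414816  84.38574407]
tgt 0 [478.07817431 136.19377887]
```

>>> {"name": "servo_tool", "arguments": {"rows": [[0.4,-0.42,0,0,0],[0.795,-0.837,0,0,0],[0.795,-0.837,0,0,0],[0.795,-0.837,0,0,0],[0.795,-0.837,0,0,0],[0.795,-0.837,0,0,0],[0.795,-0.837,0,0,0]], "force": 10}}

```text
time_s: 0.68
ee_pos: [286.7, -326.9, 213.8]
ee_rot: [-179.9, -0.0, 19.8]
force: [1.2, -0.2, -0.9]
gripper_width: 47.4
gripper_force: 0.0
```

>>> {"name": "servo_tool", "arguments": {"rows": [[0.4,-0.42,0,0,0],[0.795,-0.837,0,0,0],[0.795,-0.837,0,0,0],[0.795,-0.837,0,0,0],[0.795,-0.837,0,0,0],[0.795,-0.837,0,0,0],[0.795,-0.837,0,0,0]]}}

```text
time_s: 1.27
ee_pos: [381.4, -117.6, 213.9]
ee_rot: [-180.0, -0.1, 19.8]
force: [-0.0, 0.1, -0.5]
gripper_width: 1.8
gripper_force: 0.0
```

>>> {"name": "servo_tool", "arguments": {"rows": [[0.795,-0.837,0,-0.728,0],[0.795,-0.837,0,-0.728,0],[0.795,-0.837,0,-0.728,0],[0.795,-0.837,0,-0.728,0],[0.795,-0.837,0,-0.728,0],[0.795,-0.837,0,-0.728,0],[0.795,-0.837,0,-0.728,0],[0.795,-0.837,0,-0.728,0],[0.795,-0.837,0,-0.728,0],[0.795,-0.837,0,-0.728,0],[0.795,-0.837,0,-0.728,0],[0.795,-0.837,0,-0.728,0],[0.795,-0.837,0,-0.728,0]]}}

```text
time_s: 2.35
ee_pos: [474.1, 90.2, 213.9]
ee_rot: [180.0, 0.0, 84.9]
force: [-0.4, -0.3, 0.4]
gripper_width: 0.4
gripper_force: 0.0
```

>>> {"name": "servo_tool", "arguments": {"rows": [[0,0,0.2,0,0],[0,0,0.4,0,0],[0,0,0.58,0,0],[0,0,0.7,0,0],[0,0,0.78,0,0],[0,0,0.82,0,0],[0,0,0.845,0,0],[0,0,0.845,0,0],[0,0,0.845,0,0]]}}

```text
time_s: 3.1
ee_pos: [474.7, 90.9, 45.7]
ee_rot: [179.9, -0.0, 85.0]
force: [0.3, -0.6, -1.0]
gripper_width: 0.7
gripper_force: 0.0
```

>>> {"name": "servo_tool", "arguments": {"rows": [[0,0,0.005,0,0],[0,0,0.01,0,0],[0,0,0.015,0,0],[0,0,0.02,0,0],[0,0,0.025,0,0],[0,0,0.03,0,0],[0,0,0.035,0,0],[0,0,0.04,0,0],[0,0,0.04,0,0],[0,0,0.04,0,0]]}}

```text
time_s: 3.93
ee_pos: [473.9, 90.8, 36.8]
ee_rot: [-180.0, 0.0, 85.0]
force: [0.2, 0.0, -0.5]
gripper_width: 0.8
gripper_force: 0.0
```

>>> {"name": "servo_tool", "arguments": {"rows": [[0,0,0.005,0,0],[0,0,0.01,0,0],[0,0,0.015,0,0],[0,0,0.015,0,0],[0,0,0.015,0,0]]}}

```text
time_s: 4.35
ee_pos: [473.8, 90.8, 33.8]
ee_rot: [-180.0, 0.0, 85.0]
force: [0.4, 0.3, -0.0]
gripper_width: 0.4
gripper_force: 0.0
```

>>> {"name": "servo_tool", "arguments": {"rows": [[0,0,0.0025,0,0],[0,0,0.005,0,0],[0,0,0.005,0,0],[0,0,0.005,0,0]]}}

```text
time_s: 4.68
ee_pos: [474.0, 90.8, 33.1]
ee_rot: [180.0, 0.0, 85.0]
force: [-0.1, 0.3, 1.7]
gripper_width: 0.9
gripper_force: 0.9
```

>>> {"name": "servo_tool", "arguments": {"rows": [[0,0,0.0025,0,0],[0,0,0.005,0,0],[0,0,0.005,0,0],[0,0,0.005,0,0]]}}

```text
time_s: 5.02
ee_pos: [474.0, 90.8, 32.0]
ee_rot: [180.0, 0.0, 85.0]
force: [0.2, -0.3, 3.5]
gripper_width: 0.4
gripper_force: 1.4
```

Contact came at z≈33, which is 1 mm below the channel floor, and the surface gives softly, so this is the pad. I'll keep pressing slowly.

>>> {"name": "servo_tool", "arguments": {"rows": [[0,0,0.0025,0,0],[0,0,0.005,0,0],[0,0,0.0075,0,0],[0,0,0.01,0,0],[0,0,0.01,0,0],[0,0,0.01,0,0]]}}

```text
time_s: 5.52
ee_pos: [474.0, 90.8, 29.9]
ee_rot: [180.0, 0.0, 85.0]
force: [-0.3, 0.4, 3.5]
gripper_width: 0.3
gripper_force: 1.9
```

>>> {"name": "servo_tool", "arguments": {"rows": [[0,0,0.0025,0,0],[0,0,0.005,0,0],[0,0,0.0075,0,0],[0,0,0.01,0,0],[0,0,0.01,0,0],[0,0,0.01,0,0]]}}

```text
time_s: 6.02
ee_pos: [474.0, 90.8, 28.0]
ee_rot: [180.0, 0.0, 85.0]
force: [-1.1, -0.1, 4.9]
gripper_width: 0.2
gripper_force: 2.2
```

>>> {"name": "servo_tool", "arguments": {"rows": [[0,0,0.0025,0,0],[0,0,0.005,0,0],[0,0,0.005,0,0],[0,0,0.005,0,0]]}}

```text
time_s: 6.35
ee_pos: [474.0, 90.8, 27.2]
ee_rot: [180.0, -0.0, 85.0]
force: [-0.8, -0.8, 7.8]
gripper_width: 0.2
gripper_force: 3.6
```

Run:
```python
from h import *
import cv2
a=vision.grab_frame("scene")[140:300,160:360,::-1]
cv2.imwrite("pics/s1.png",cv2.resize(a,None,fx=3.5,fy=3.5))
print(state()["force"],state()["ee_pos"])
```

```text
[-1.33047375 -0.27407034  6.214873  ] [474.02188613  90.80773869  27.23602796]
```

View pics/s1.png

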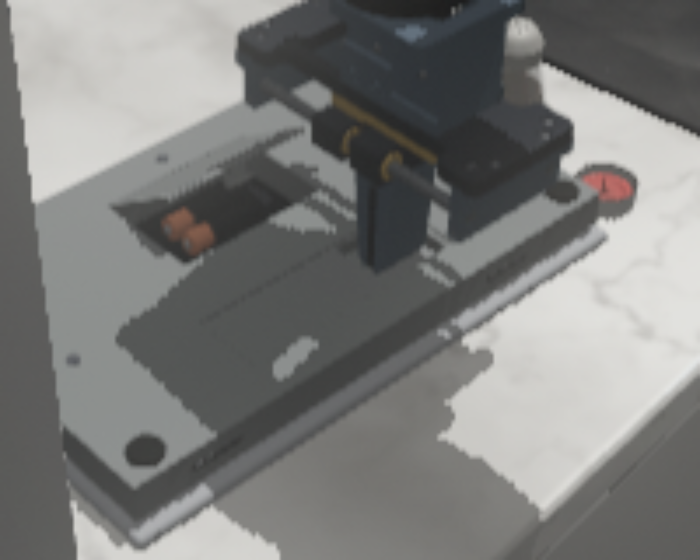

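The door has sprung up: the open compartment shows at crop (190,230). The pad is on its stop at about 6–8 N. Now I'll let go and rise.

>>> {"name": "servo_tool", "arguments": {"rows": [[0,0,-0.01,0,0],[0,0,-0.02,0,0],[0,0,-0.03,0,0],[0,0,-0.05,0,0],[0,0,-0.1,0,0],[0,0,-0.2,0,0],[0,0,-0.35,0,0],[0,0,-0.55,0,0],[0,0,-0.7,0,0],[0,0,-0.85,0,0],[0,0,-0.9,0,0],[0,0,-0.9,0,0],[0,0,-0.9,0,0]]}}

```text
time_s: 7.48
ee_pos: [473.2, 90.7, 206.0]
ee_rot: [-179.9, 0.0, 85.1]
force: [-0.3, 0.4, -0.7]
gripper_width: 0.3
gripper_force: 0.0
```

>>> {"name": "servo_tool", "arguments": {"rows": [[-0.2,0,0,0,0],[-0.4,0,0,0,0],[-0.6,0,0,0,0],[-0.8,0,0,0,0],[-1,0,0,0,0],[-1,0,0,0,0],[-1,0,0,0,0],[-1,0,0,0,0]]}}

```text
time_s: 8.15
ee_pos: [455.6, -108.0, 205.0]
ee_rot: [-179.8, -0.1, 85.0]
force: [0.6, -0.2, 0.4]
gripper_width: 0.5
gripper_force: 0.0
```

Run:
```python
from h import *
import cv2
a=vision.grab_frame("top")[130:255,140:335,::-1]; b=vision.grab_frame("scene")[130:300,160:355,::-1]
cv2.imwrite("pics/f.png",cv2.vconcat([cv2.resize(a,None,fx=2,fy=2),cv2.resize(b,None,fx=2,fy=2)]))
print(state()["force"],state()["ee_pos"])
```

```text
[-1.18452568  0.01468178 -0.08735006] [ 456.18818776 -107.15526136  205.82566774]
```

View pics/f.png

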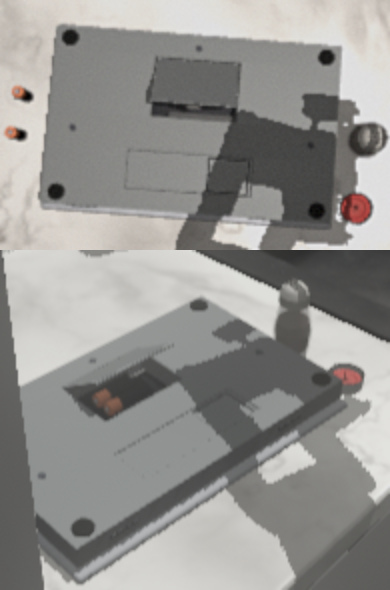

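The door stands open at crop (195,85). The pad looks flush again, and the cells, shaker and tealight are where they were.

```bash
python3 -c "from workcell import job_done; print(job_done())"
```

```text
the job is handed in; nothing more can be done
None
```

I pressed the release pad fully in with about 6–8 N and the battery door sprang open. I then let go of the pad, which looks flush again in the last picture; the cells, shaker and tealight were not disturbed, and the job is handed in.

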